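# Lift the assay plate out of the basket, stack it and lid the stack

### The arm

A 6-joint arm with a two-finger parallel gripper is mounted at the origin on the work surface. World frame = base frame: x ahead of the robot, y to its left, z up, the work surface at z = 0. Lengths are in m, angles in rad, forces in N, time in s.
With the tool pointing down it reaches from about 0.225 to 0.875 m from the base axis. Payload 3.4 kg.
Tool frame: the origin (TCP) lies between the finger pads; the fingertips stand 11 mm ahead of it and the grasp point (between the pads) lies 8 mm behind it; z points along the fingers, y is the line along which they close (so a half turn about z gives the same grasp; the last joint's range is limited). The gripper opens to 85 mm and grips with 20 to 120 N. Pads are 22 mm wide; open, the fingers measure 114 mm over their backs; the gripper's body (76 mm by 85 mm) begins 54 mm behind the grasp point. The pads swing forward as they close: fully open they stand 13 mm farther back than shut.
Start: joints at [1.169, 0.276, 1.505, -0, 1.361, -0.121], TCP at [0.159, 0.553, 0.242] pointing down, gripper open.
Joint ranges: [-2.89, 2.89], [-0.75, 2.08], [0.22, 2.7], [-1.18, 4.32], [0.11, 2.71], [-2.7, 2.7]. Speed limits (rad/s): [2.57, 2.57, 3.14, 3.14, 3.14, 3.14].

### API

Orientations are given as a unit quaternion [w, x, y, z].
In Python, from rig import manip, imaging gives the robot as it stands. The module is installed in compiled form; this text tells all that it offers.
- The arm moves only by the tool jog_arm, never from a script. Its argument "deltas" is one flat list of numbers, 7 for each row, row after row: the turn, a rotation vector about the world's x, y, z in degrees, then the shift along the world's x, y, z in mm, then the opening, from 0 (shut) to 1 (fully open). In form: [ax, ay, az, tx, ty, tz, gripper, ax, ay, az, tx, ty, tz, gripper, ...]. A call has 1 to 20 rows; each row is the pose to reach, as a shift and turn from the pose commanded when the call began; what a row does not reach only later rows make up. A row lasts 1/10 s, in which the tool goes at most 50 mm and 8.59 degrees, less where a joint would pass 70% of its speed; a pose out of reach is approached as far as the arm can. A call with a gripper value outside its range is refused whole. The fingers move at their own pace and stop on an object; "grip_force" is the grip in N (left out, the last holds). Time passes only in rows, so rows that repeat a pose let the fingers close. It gives the time, the measured TCP pose, the force, the opening and the grip force at its end, in the units of the state.
- manip.get_state(): the state, without advancing time (a new reading comes with each control period).
- imaging.get_image(name): name is "side" or "top" or "wrist"; returns the picture (420x560x3 uint8, blue, green, red); there is no depth.
- imaging.calibration(name): a dict with "mtx" (3x3 intrinsics, pixels), "cam_to_world" (4x4, takes a point from camera to world coordinates). Camera axes: x right, y down, z forward; pixel columns grow to the right and rows downward; lengths in m; the calibration is good to about 2 mm. The wrist camera is an equidistant fisheye: a pixel r from the principal point sees the ray r / f radians off the axis. A picture is of the moment at which its call begins: read the wrist's pose just before it. calibration takes no time and is no camera call; for the wrist camera it gives the pose at the moment of the call.
- manip.sign_off(): hands the job in; it is judged then, once.
The state is a dict: "clock": time; "qpos": joint angles; "qd": joint speeds; "effort": joint torques, N m; "position": TCP position; "ee_rot": TCP orientation; "contact_force": force on the tool from outside, world axes, zero at the start; "moment": the same for the moment, N m; "width": finger opening in m; "gripper_force": force on a finger pad.
Only numpy, scipy, OpenCV 4.12 (cv2) and the standard library are available. Lean on these libraries where they do the work, as an engineer would, in place of code of your own. Each camera call takes 0.05 s, during which the arm holds its last target. There are 200 camera calls.

### The job

Lift the white well plate out of the basket and set it on top of the stack of two like plates, its cut corners over theirs, so that it drops fully home, level and square. Then put the frosted lid that lies on the bench on top of it in the same way, cut corners matched and fully home. Set both down rather than dropping them, keep the stack together where it stands, and leave the basket with its other contents and the petri dish where they are.

Things in the scene. Friction and masses are not known exactly. Their poses are not given: they have to be found in the camera images.
- plate: white 24-well plate lying right way up on the basket floor, at any angle; 84 x 60 x 17 mm, 40 g. Both corners of one short end (blue stripe) are cut off at 45 degrees, 11 mm legs. Outer wall 12 mm high (grip here, 60 mm across), hollow 7 mm deep below; above it a 3.5 mm ledge and a rim 5 mm high, cut alike, steeply bevelled. Origin: centre of underside, x to the cut end, y across the 60 mm, z up
- plate_cut (a point): point on the plate from the basket: middle of its cut short end, at the underside (42 mm from the origin along its x)
- stack_top: upper plate of the stack of two on the bench, loose, like plate, same origin and axes; its ledge is 24 mm above the bench, its rim 29 mm. A rim fits the hollow of the plate or lid above with 1.5 mm of play each side, only cut corners over cut corners; turned end for end it does not go on. Seated, an underside lies on the ledge, 12 mm above the underside of the plate below
- stack_top_cut (a point): point on the upper plate of the stack: middle of its cut short end, at the underside (42 mm from the origin along its x)
- stack_low: lower plate of the stack, loose on the bench, the same kind, with the same origin and axes
- stack_low_cut (a point): point on the lower plate of the stack: middle of its cut short end, at the underside (42 mm from the origin along its x)
- lid: frosted pale blue lid lying right way up on the bench, 84 x 60 x 9 mm, 20 g, walls 2 mm, hollow 7 mm deep below, the two corners of one short end (blue stripe) cut like the plates'. It goes over a plate's rim with 1.5 mm of play each side and rests on the ledge. Grip it by its long sides (60 mm). Origin: centre of underside, x to the cut end, y across the 60 mm, z up
- lid_cut (a point): point on the lid: middle of its cut short end, at the underside (42 mm from the origin along its x)
- basket: loose pale pink plastic basket with pierced sides, 220 (x) x 320 (y) x 60 mm high outside, walls 5 mm, floor 4 mm thick, open above, 600 g. The plate lies in its +y half with at least 30 mm free beside each of the plate's long sides. Origin: centre of underside, z up
- slide_box: blue slide box, 82 x 34 x 30 mm, in the basket's -y half; to be left there. Origin: centre of the underside
- jar: small amber jar with a white cap, 42 mm across, 48 mm high, in the basket's -y half; to be left there. Origin: centre of the underside
- petri: closed petri dish, 90 mm across, 16 mm high, on the bench; to be left there. Origin: centre of the underside
Things that resemble listed ones, but are neither listed nor needed, are in the scene too. Leave any orange look-alike of the plate alone.

How it is judged:
By the outcome, as a careful person would: the job done as asked, in the order asked, and still so for the second after the job is handed in, with the robot touching nothing.
It also fails if it takes over 64 s, if anything falls off the work surface, if the arm or the gripper's body presses on something with over 40 N, if the wrist force passes 120 N, or if a joint passes its speed limit or range.

## Working session

There is one attempt and no reset: what is moved stays moved. The work goes in short steps, Python scripts to look and compute and a tool call to move; the robot and the scene stay as the last step left them, time stands still between calls to the robot, and variables do not carry over. Pictures are saved under pics/ and viewed, at most 12 in all, crops included, and the job is handed in when it is done.

Besides the shell and the picture viewer there is one more tool, called after ">>>" by a JSON object that holds its "op" and its "data". jog_arm: Moves the arm, as the interface text tells. Its arguments: {"type":"object","properties":{"deltas":{"type":"array"},"grip_force":{"type":"number"}},"required":["deltas"]}

```bash
mkdir -p pics; cat > h.py <<'E'
import numpy as np, cv2
from rig import manip, imaging
def grab(n,f):
    c=imaging.calibration(n); im=imaging.get_image(n); cv2.imwrite(f'pics/{f}.png',im); np.savez(f'pics/{f}.npz',K=c['mtx'],T=c['cam_to_world']); return im
def ray(f,uv,fish=False):
    d=np.load(f'pics/{f}.npz');K,T=d['K'],d['T']
    uv=np.atleast_2d(np.float64(uv)); x=(uv[:,0]-K[0,2])/K[0,0]; y=(uv[:,1]-K[1,2])/K[1,1]
    if fish:
        r=np.hypot(x,y)+1e-12; v=np.c_[x/r*np.sin(r),y/r*np.sin(r),np.cos(r)]
    else: v=np.c_[x,y,np.ones_like(x)]
    v/=np.linalg.norm(v,axis=1)[:,None]
    return T[:3,3],v@T[:3,:3].T
def onz(f,uv,z,fish=False):
    o,v=ray(f,uv,fish); return o+v*((z-o[2])/v[:,2])[:,None]
def cross(a,b):
    "a,b=(o,v) single rays -> midpoint, gap"
    o1,v1=a[0],a[1][0];o2,v2=b[0],b[1][0]
    A=np.c_[v1,-v2]; s=np.linalg.lstsq(A,o2-o1,rcond=None)[0]
    p,q=o1+s[0]*v1,o2+s[1]*v2; return (p+q)/2,np.linalg.norm(p-q)
E
python3 - <<'E'
from h import *
ims=[grab(n,n+'0') for n in('top','side','wrist')]
s=manip.get_state();print(s['position'],s['ee_rot'],s['clock'],s['width'])
for n in('top0','side0','wrist0'):
    d=np.load(f'pics/{n}.npz');print(n,d['K'].round(1).tolist(),d['T'].round(3).tolist())
E
```

```text
[0.15919763 0.55214401 0.24165537] [-1.86715740e-04  1.39932559e-01  9.90160801e-01 -6.57496996e-04] 0.15 0.08532957171897584
top0 [[467.4, 0.0, 269.0], [0.0, 467.4, 205.0], [0.0, 0.0, 1.0]] [[0.018, -0.996, 0.091, 0.438], [-1.0, -0.019, -0.016, 0.061], [0.018, -0.091, -0.996, 1.288], [0.0, 0.0, 0.0, 1.0]]
side0 [[392.2, 0.0, 278.3], [0.0, 392.2, 205.2], [0.0, 0.0, 1.0]] [[-0.996, -0.048, 0.069, 0.457], [-0.084, 0.571, -0.816, 0.87], [-0.0, -0.819, -0.573, 0.644], [0.0, 0.0, 0.0, 1.0]]
wrist0 [[325.2, 0.0, 281.7], [0.0, 325.2, 207.7], [0.0, 0.0, 1.0]] [[0.277, 0.927, 0.252, 0.095], [0.961, -0.267, -0.074, 0.571], [-0.001, 0.263, -0.965, 0.372], [0.0, 0.0, 0.0, 1.0]]
```

View pics/top0.png

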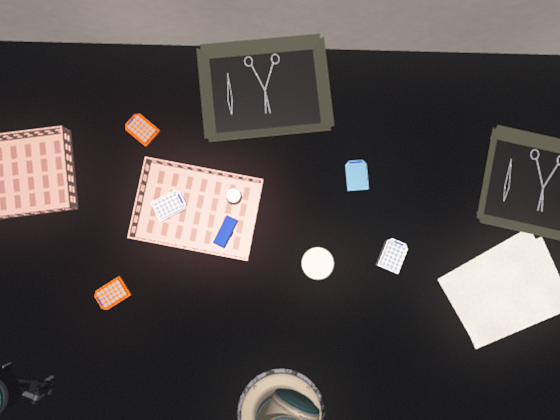

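View pics/side0.png

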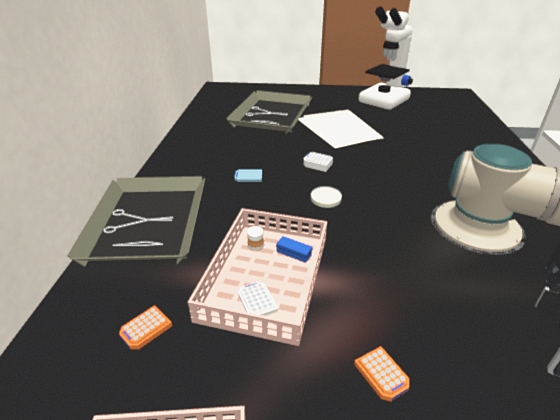

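View pics/wrist0.png

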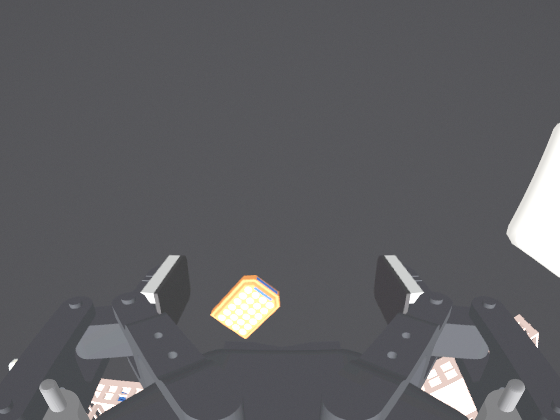

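The top view shows the basket plate at (168,205), the two-plate stack at (392,256), the lid at (357,175), the petri dish at (318,263), the slide box at (225,231) and the jar at (233,195).

Things that could be taken for the plate:
- white plate in the basket at (168,205)
- white stack at (392,256)
- orange look-alikes at (142,129) and (112,293)

I choose (168,205), because it is white and in the basket. The pale blue item at (357,175) is the lid.

```bash
python3 - <<'E'
from h import *
t=cv2.imread('pics/top0.png');s=cv2.imread('pics/side0.png')
def c(im,u,v,w=25): return cv2.resize(im[v-w:v+w,u-w:u+w],(260,260),interpolation=cv2.INTER_CUBIC)
cv2.imwrite('pics/crop.png',np.vstack([np.hstack([c(t,168,205),c(t,392,256),c(t,357,175)]),np.hstack([c(s,258,300,30),c(s,318,161),c(s,249,175)])]))
def cen(im,u,v,w,lo,hi):
    m=cv2.inRange(cv2.cvtColor(im,cv2.COLOR_BGR2HSV),lo,hi);M=np.zeros_like(m);M[v-w:v+w,u-w:u+w]=m[v-w:v+w,u-w:u+w]
    k=max(cv2.findContours(M,0,2)[0],key=cv2.contourArea);r=cv2.minAreaRect(k);return r
for n,tt,ss,lo,hi in [('stack',(392,256),(318,161),(0,0,120),(180,255,255)),('lid',(357,175),(249,175),(85,40,90),(115,255,255))]:
    a=cen(t,*tt,25,lo,hi);b=cen(s,*ss,22,lo,hi);print(n,a,b,cross(ray('top0',a[0]),ray('side0',b[0])))
print('plate',cross(ray('top0',(168,205)),ray('side0',(258,299))))
E
```

```text
stack ((392.60345458984375, 254.74139404296875), (24.697479248046875, 32.12529373168945), 21.801410675048828) ((317.32354736328125, 160.70590209960938), (29.10427474975586, 16.73495864868164), 14.03624439239502) (array([ 0.42508715, -0.29924859,  0.01206348]), np.float64(0.0004431152156131051))
lid ((356.4344482421875, 174.77870178222656), (31.325366973876953, 22.815006256103516), 84.80557250976562) ((248.0, 175.0), (12.0, 28.0), 90.0) (array([ 0.64512134, -0.20199236,  0.00292581]), np.float64(0.00014300948947103904))
plate (array([0.5480971 , 0.31578291, 0.01240061]), np.float64(0.002924885625368094))
```

View pics/crop.png

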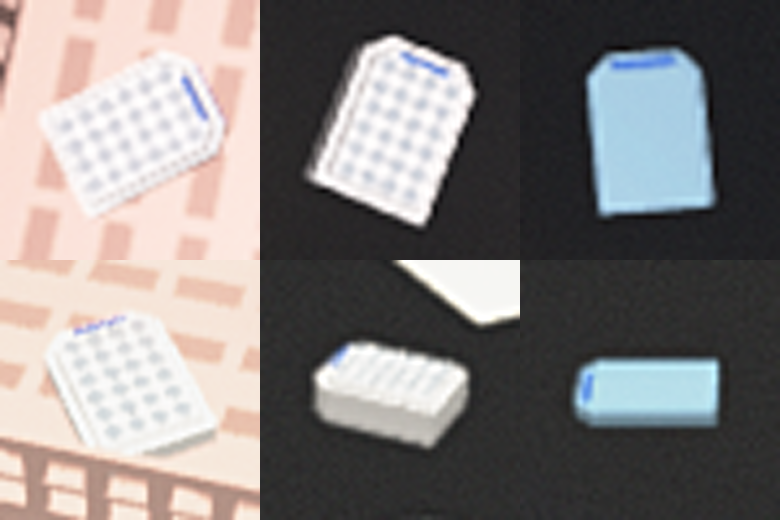

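The crop confirms the choice. The basket plate is white with its blue stripe at image right/up, so its yaw is about -62°. The stack's stripe is up/right (about -22°) and the lid's is up (about +4°). The heights found match the text. I'll hover over the plate for close views.

>>> {"op": "jog_arm", "data": {"deltas": [0,0,-4,30,-18,-6,1,0,0,-10,70,-42,-15,1,0,0,-16,110,-67,-23,1,0,0,-22,150,-91,-32,1,0,0,-28,190,-115,-40,1,0,0,-34,230,-140,-48,1,0,0,-40,270,-164,-57,1,0,0,-43,310,-188,-65,1,0,0,-45,350,-212,-74,1,0,0,-46,375,-228,-79,1,0,0,-46,389,-236,-82,1,0,0,-46,389,-236,-82,1,0,0,-46,389,-236,-82,1]}}

```text
clock: 1.45
position: [0.5472, 0.3171, 0.1602]
ee_rot: [-0.001, 0.516, 0.857, -0.0]
contact_force: [-0.5, 0.5, 0.0]
width: 0.0852
gripper_force: 0.0
```

```bash
python3 - <<'E'
from h import *
s=manip.get_state();print(s['position'],s['ee_rot'],s['clock'],s['contact_force'],s['width'])
grab('wrist','w1')
E
```

```text
[0.54722853 0.31710479 0.16019716] [-8.05020778e-04  5.15584440e-01  8.56838372e-01 -2.04516057e-04] 1.45 [-0.52416504  0.45960127  0.01343096] 0.08519392061029644
```

View pics/w1.png

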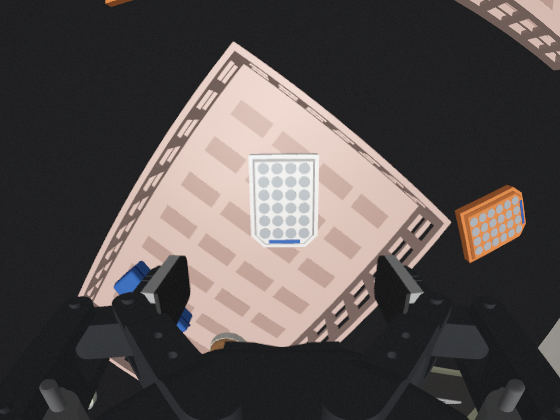

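The wrist view shows the plate between pixels (250,155) and (318,245), with the blue cut end at the bottom at (284,242). The tool is well aligned with it. I'll write the edge fit and take a second, lower view to triangulate the height.

>>> {"op": "jog_arm", "data": {"deltas": [0,0,0,0,0,-20,1,0,0,0,0,0,-45,1,0,0,0,0,0,-50,1,0,0,0,0,0,-50,1,0,0,0,0,0,-50,1]}}

```text
clock: 2.0
position: [0.5484, 0.3175, 0.1116]
ee_rot: [0.0, 0.515, 0.857, 0.001]
contact_force: [-0.1, 0.3, 0.4]
width: 0.0859
gripper_force: 0.0
```

```bash
cat >> h.py <<'E'
def mask(f,kind):
    im=cv2.resize(cv2.imread(f'pics/{f}.png'),None,fx=4,fy=4,interpolation=cv2.INTER_CUBIC)
    h=cv2.cvtColor(im,cv2.COLOR_BGR2HSV).astype(int); H,S,V=h[...,0],h[...,1],h[...,2]
    b=(H>100)&(H<130)&(S>90)&(V>80)
    if kind=='plate': m=((S<14)&(V>110))|b
    elif kind=='stack': m=((S<60)&(V>110))|b
    else: m=(H>80)&(H<130)&(S>25)&(V>70)
    return m.astype(np.uint8)*255
def pose(f,kind,z,guess,yaw,show=False):
    "ledge-edge pose on plane z: returns centre xy, yaw(deg), width, slopes"
    m=mask(f,kind); ks,_=cv2.findContours(m,0,1)
    def P(k): return onz(f,(k.reshape(-1,2)+.5)/4-.5,z,True)[:,:2]
    ks=[k for k in ks if cv2.contourArea(k)>8000]
    k=min(ks,key=lambda k:np.linalg.norm(P(k).mean(0)-guess)); p=P(k)
    c=np.array(guess[:2]);a=np.radians(yaw)
    for it in range(4):
        R=np.array([[np.cos(a),-np.sin(a)],[np.sin(a),np.cos(a)]]); q=(p-c)@R
        if it==0:
            ctr=(q.max(0)+q.min(0))/2; c=c+R@ctr; q=q-ctr
        L=q[(abs(q[:,0])<.026)&(q[:,1]>.02)];Rr=q[(abs(q[:,0])<.026)&(q[:,1]<-.02)];E=q[(abs(q[:,1])<.015)&(q[:,0]>.03)];B=q[(abs(q[:,1])<.024)&(q[:,0]<-.03)]
        def fit(s,sw):
            s=s[:,::-1] if sw else s
            for _ in range(3):
                g=np.polyfit(s[:,0],s[:,1],1); r=abs(s[:,1]-np.polyval(g,s[:,0])); s=s[r<=max(.0006,2*np.median(r))]
            return g
        l,r,e,bb=fit(L,0),fit(Rr,0),fit(E,1),fit(B,1)
        da=np.arctan((l[0]+r[0])/2)
        off=np.array([e[1]-.042,(l[1]+r[1])/2]); c=c+R@off; a+=da
    return c,np.degrees(a),dict(width=1e3*(l[1]-r[1]),length=1e3*(e[1]-bb[1]),sl=np.degrees(np.arctan([l[0],r[0],-e[0]])).round(2))
def tool(s):
    w,x,y,z=s['ee_rot']; tx=np.array([1-2*(y*y+z*z),2*(x*y+w*z)]); return np.array(s['position']),np.degrees(np.arctan2(tx[1],tx[0]))
E
python3 - <<'E'
from h import *
s=manip.get_state();print(tool(s)); grab('wrist','w2')
im=cv2.imread('pics/w1.png');h=cv2.cvtColor(im,cv2.COLOR_BGR2HSV)
print('row200',h[200,244:256].tolist())
for z in(.012,.016,.020):
    for f in('w1','w2'): print(z,f,pose(f,'plate',z,(.548,.316),-62))
E
```

```text
(array([0.54837672, 0.31748723, 0.11156271]), np.float64(117.9799227993618))
row200 [[8, 37, 230], [8, 36, 231], [8, 37, 230], [8, 37, 230], [8, 37, 230], [10, 24, 235], [10, 6, 239], [15, 2, 240], [15, 2, 240], [20, 3, 220], [20, 4, 188], [23, 5, 208]]
0.012 w1 (array([0.55052888, 0.31434774]), np.float64(-61.51510848780495), {'width': np.float64(60.032917916870716), 'length': np.float64(84.8817517151175), 'sl': array([-0.19,  0.19, -0.39])})
0.012 w2 (array([0.55070321, 0.31405893]), np.float64(-61.44820577108347), {'width': np.float64(60.26111953872483), 'length': np.float64(85.35656068707878), 'sl': array([-0.12,  0.12,  0.26])})
0.016 w1 (array([0.54975013, 0.31576095]), np.float64(-61.52467491819784), {'width': np.float64(59.17520633556752), 'length': np.float64(83.66452280536768), 'sl': array([-0.19,  0.19, -0.39])})
0.016 w2 (array([0.54976899, 0.31578038]), np.float64(-61.46285624972971), {'width': np.float64(59.21582201370229), 'length': np.float64(83.87397860534796), 'sl': array([-0.11,  0.11,  0.27])})
0.02 w1 (array([0.54897031, 0.31717349]), np.float64(-61.53191793765771), {'width': np.float64(58.322239361408876), 'length': np.float64(82.4483517183191), 'sl': array([-0.2 ,  0.2 , -0.39])})
0.02 w2 (array([0.54883385, 0.31750106]), np.float64(-61.46865531081862), {'width': np.float64(58.17215501743537), 'length': np.float64(82.39295513218589), 'sl': array([-0.12,  0.12,  0.27])})
```

Both views agree at z = 0.016 (centre within 0.05 mm, width 59.2 mm), which is the floor at 4 mm plus the 12 mm ledge. The plate is at (0.5498, 0.3158) with yaw -61.5°. I'll descend with the fingers partly closed and feel for the floor.

>>> {"op": "jog_arm", "data": {"deltas": [0,0,0.5,1.8,-1.2,-10,0.85,0,0,0.5,1.8,-1.2,-30,0.85,0,0,0.5,1.8,-1.2,-50,0.85,0,0,0.5,1.8,-1.2,-70,0.85,0,0,0.5,1.8,-1.2,-82,0.85,0,0,0.5,1.8,-1.2,-84,0.85,0,0,0.5,1.8,-1.2,-84,0.85,0,0,0.5,1.8,-1.2,-84,0.85]}}

```text
clock: 2.85
position: [0.551, 0.3156, 0.0273]
ee_rot: [0.001, 0.512, 0.859, 0.001]
contact_force: [0.4, 0.4, 0.6]
width: 0.0727
gripper_force: 0.0
```

>>> {"op": "jog_arm", "data": {"deltas": [0,0,0,0,0,-3,0.85,0,0,0,0,0,-6,0.85,0,0,0,0,0,-8,0.85,0,0,0,0,0,-8,0.85]}}

```text
clock: 3.25
position: [0.5499, 0.3152, 0.0181]
ee_rot: [-0.0, 0.512, 0.859, -0.0]
contact_force: [-0.3, -0.4, -0.7]
width: 0.0727
gripper_force: 0.0
```

```bash
python3 - <<'E'
from h import *
s=manip.get_state();print(tool(s),s['contact_force'],s['width'],s['clock']); grab('wrist','w3'); grab('side','s3')
i=cv2.imread('pics/w3.png')[150:420,130:430];j=cv2.imread('pics/s3.png')[230:350,180:340]
cv2.imwrite('pics/c3.png',np.hstack([cv2.resize(i,(400,360)),cv2.resize(j,(400,360))]))
E
```

```text
(array([0.54991386, 0.3152055 , 0.01805378]), np.float64(118.41326480959953)) [-0.26494019 -0.37893252 -0.68343953] 0.07268912446418772 3.25
```

View pics/c3.png

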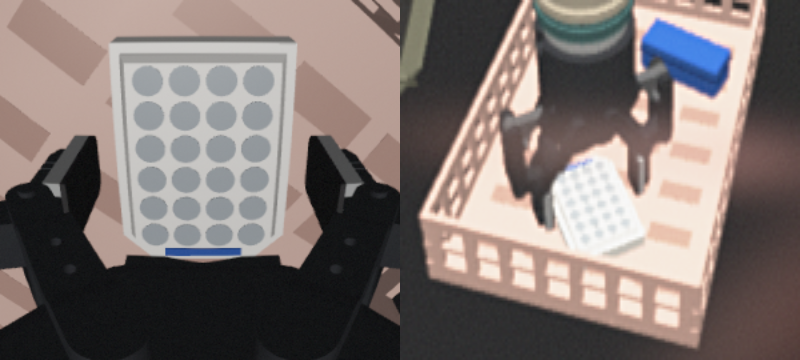

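The plate sits between the pads, roughly centred, with the fingers free. There is no floor contact yet, so I'll keep lowering in small steps.

>>> {"op": "jog_arm", "data": {"deltas": [0,0,0,0,0,-2,0.85,0,0,0,0,0,-2,0.85]}}

```text
clock: 3.55
position: [0.55, 0.3152, 0.0161]
ee_rot: [-0.0, 0.512, 0.859, -0.0]
contact_force: [-0.4, -0.8, -1.0]
width: 0.0724
gripper_force: 0.0
```

>>> {"op": "jog_arm", "data": {"deltas": [0,0,0,0,0,-2,0.85,0,0,0,0,0,-2,0.85]}}

```text
clock: 3.75
position: [0.55, 0.3152, 0.014]
ee_rot: [-0.0, 0.512, 0.859, -0.0]
contact_force: [-1.0, 0.4, 0.3]
width: 0.0728
gripper_force: 0.0
```

>>> {"op": "jog_arm", "data": {"deltas": [0,0,0,0,0,-2,0.85,0,0,0,0,0,-2,0.85]}}

```text
clock: 3.95
position: [0.55, 0.3152, 0.012]
ee_rot: [-0.0, 0.512, 0.859, -0.0]
contact_force: [-0.2, 0.1, 0.8]
width: 0.0726
gripper_force: 0.0
```

No contact at 0.012, so the 11 mm holds for shut fingers. Closing will carry the tips to about z = 6 mm, on the wall, so I'll close gently here.

>>> {"op": "jog_arm", "data": {"deltas": [0,0,0,0,0,0,0.75,0,0,0,0,0,0,0.7,0,0,0,0,0,0,0.6,0,0,0,0,0,0,0.5,0,0,0,0,0,0,0.5,0,0,0,0,0,0,0.5], "grip_force": 30}}

```text
clock: 4.55
position: [0.5504, 0.3154, 0.0126]
ee_rot: [0.0, 0.512, 0.859, 0.0]
contact_force: [-0.2, 0.6, 2.6]
width: 0.0589
gripper_force: 33.0
```

Gripped at 58.9 mm and 33 N. I'll lift straight up and then carry it to a viewing pose beside the stack.

>>> {"op": "jog_arm", "data": {"deltas": [0,0,0,0,0,5,0.5,0,0,0,0,0,15,0.5,0,0,0,0,0,35,0.5,0,0,0,0,0,60,0.5,0,0,0,0,0,90,0.5,0,0,0,0,0,120,0.5,0,0,0,0,0,140,0.5,0,0,0,0,0,148,0.5,0,0,0,0,0,148,0.5]}}

```text
clock: 5.45
position: [0.5507, 0.3156, 0.1619]
ee_rot: [0.001, 0.512, 0.859, 0.001]
contact_force: [0.3, -0.5, -0.8]
width: 0.0592
gripper_force: 32.6
```

>>> {"op": "jog_arm", "data": {"deltas": [0,0,1,-1,-12,0,0.5,0,0,2,-3,-35,0,0.5,0,0,4,-6,-70,0,0.5,0,0,7,-9,-110,0,0.5,0,0,10,-12,-150,0,0.5,0,0,12,-15,-190,0,0.5,0,0,15,-18,-230,0,0.5,0,0,18,-21,-270,0,0.5,0,0,20,-24,-310,0,0.5,0,0,23,-28,-350,0,0.5,0,0,25,-31,-390,0,0.5,0,0,28,-34,-430,0,0.5,0,0,30,-37,-470,0,0.5,0,0,33,-40,-510,0,0.5,0,0,36,-43,-550,0,0.5,0,0,38,-46,-590,0,0.5,0,0,39,-49,-620,0,0.5,0,0,39.5,-51,-638,0,0.5,0,0,39.5,-51,-645,0,0.5,0,0,39.5,-51,-645,0,0.5]}}

```text
clock: 7.45
position: [0.4986, -0.3298, 0.159]
ee_rot: [-0.001, 0.192, 0.981, 0.001]
contact_force: [0.6, 0.6, -0.8]
width: 0.0591
gripper_force: 32.6
```

>>> {"op": "jog_arm", "data": {"deltas": [0,0,0,0,0,0,0.5,0,0,0,0,0,0,0.5]}}

```text
clock: 7.65
position: [0.4992, -0.3282, 0.1601]
ee_rot: [-0.0, 0.191, 0.982, 0.0]
contact_force: [-0.2, -0.6, -0.7]
width: 0.059
gripper_force: 32.6
```

```bash
python3 - <<'E'
from h import *
s=manip.get_state();print(tool(s),s['contact_force'],s['width'],s['clock']); grab('wrist','w4')
E
```

```text
(array([ 0.49915363, -0.32821994,  0.16007867]), np.float64(157.97980873534775)) [-0.18848599 -0.56688652 -0.73341437] 0.05896806007633145 7.65
```

View pics/w4.png

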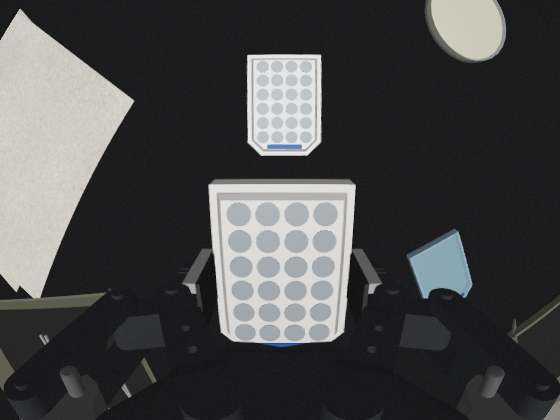

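The held plate hangs square in the gripper, spanning (210,182) to (355,345). The stack is ahead at (284,105), with its blue cut end facing the same way. Next I'll measure both in this view, and the stack again from a shifted view for its height.

>>> {"op": "jog_arm", "data": {"deltas": [0,0,0,0,0,-15,0.5,0,0,0,0,0,-35,0.5,0,0,0,0,0,-40,0.5,0,0,0,0,0,-40,0.5,0,0,0,0,0,-40,0.5]}}

```text
clock: 8.2
position: [0.4997, -0.3297, 0.121]
ee_rot: [0.001, 0.191, 0.982, -0.0]
contact_force: [0.4, -0.4, -0.1]
width: 0.0592
gripper_force: 32.6
```

```bash
cat >> h.py <<'E'
def edges(f,z,guess,yaw,kind='stack',end='B'):
    "centre from side lines and back end (x=-42) on plane z, for contours whose cut end is hidden"
    m=mask(f,kind); ks,_=cv2.findContours(m,0,1); ks=[k for k in ks if cv2.contourArea(k)>8000]
    P=lambda k:onz(f,(k.reshape(-1,2)+.5)/4-.5,z,True)[:,:2]
    k=min(ks,key=lambda k:np.linalg.norm(P(k).mean(0)-guess)); p=P(k); c=np.array(guess[:2]);a=np.radians(yaw)
    for _ in range(4):
        R=np.array([[np.cos(a),-np.sin(a)],[np.sin(a),np.cos(a)]]); q=(p-c)@R
        def fit(s):
            for _ in range(4):
                g=np.polyfit(s[:,0],s[:,1],1); r=abs(s[:,1]-np.polyval(g,s[:,0])); s=s[r<=max(.0005,2*np.median(r))]
            return g
        X=(q[:,0]>-.038)&(q[:,0]<0.0)
        l,r=fit(q[X&(q[:,1]>.02)]),fit(q[X&(q[:,1]<-.02)]); b=fit(q[(abs(q[:,1])<.024)&(q[:,0]<-.03)][:,::-1])
        a+=np.arctan((l[0]+r[0])/2); c=c+R@np.array([b[1]+.042,(l[1]+r[1])/2])
    return c,np.degrees(a),1e3*(l[1]-r[1])
E
python3 - <<'E'
from h import *
s=manip.get_state();print(tool(s),s['clock']); grab('wrist','w5')
for z in(.020,.024,.028):
    for f in('w4','w5'): c,a,d=pose(f,'stack',z,(.425,-.299),-22);print(z,f,c.round(5),a.round(2),d)
for f,zt in(('w4',.16),('w5',.12)):
    for dz in(.004,-.008): c,a,w=edges(f,zt+dz,(.4988,-.3292),-22);print('held',f,dz,c.round(5),a.round(2),w)
E
```

```text
(array([ 0.49966433, -0.32966262,  0.12102439]), np.float64(157.93747130133838)) 8.2
0.02 w4 [ 0.42569 -0.29627] -21.89 {'width': np.float64(61.12331774099168), 'length': np.float64(85.47036085984922), 'sl': array([ 0.06, -0.06, -0.12])}
0.02 w5 [ 0.42556 -0.29622] -21.98 {'width': np.float64(61.15337898039746), 'length': np.float64(85.52578629810382), 'sl': array([ 0.03, -0.03, -0.32])}
0.024 w4 [ 0.42529 -0.29614] -21.9 {'width': np.float64(60.224818059690755), 'length': np.float64(84.20787104992449), 'sl': array([ 0.04, -0.04, -0.11])}
0.024 w5 [ 0.4251  -0.29609] -22.0 {'width': np.float64(60.09603325043192), 'length': np.float64(84.04736715816463), 'sl': array([ 0.04, -0.04, -0.31])}
0.028 w4 [ 0.42489 -0.29602] -21.89 {'width': np.float64(59.32366808378209), 'length': np.float64(82.9462765859568), 'sl': array([ 0.04, -0.04, -0.11])}
0.028 w5 [ 0.42465 -0.29596] -22.0 {'width': np.float64(59.04068989018785), 'length': np.float64(82.56995868541169), 'sl': array([ 0.04, -0.04, -0.29])}
held w4 0.004 [ 0.49761 -0.32744] -21.79 58.770123259877934
held w4 -0.008 [ 0.4996  -0.32826] -21.83 64.5390025977123
held w5 0.004 [ 0.49829 -0.32894] -21.83 59.23003299082613
held w5 -0.008 [ 0.50029 -0.32978] -21.87 65.00718336028372
```

The stack measures 60.1 x 84.1 mm at z = 0.024, as it must, with its centre at (0.4252, -0.2961) and yaw -21.95°. I'll cross-check the held plate's position along its length with its cut corners, treating the stack the same way.

```bash
cat >> h.py <<'E'
def corners(f,z,c,yaw,kind='stack'):
    "mm shift of the measured 45-degree cut lines from nominal in the object frame (dx,dy) on plane z, and back edge x"
    m=mask(f,kind); ks,_=cv2.findContours(m,0,1); ks=[k for k in ks if cv2.contourArea(k)>8000]
    P=lambda k:onz(f,(k.reshape(-1,2)+.5)/4-.5,z,True)[:,:2]
    k=min(ks,key=lambda k:np.linalg.norm(P(k).mean(0)-c)); a=np.radians(yaw)
    q=(P(k)-c)@np.array([[np.cos(a),-np.sin(a)],[np.sin(a),np.cos(a)]])
    u=[]
    for s in(1,-1):
        g=q[(q[:,0]>.0325)&(q[:,0]<.038)&(s*q[:,1]>.021)]; u.append(np.median(g[:,0]+s*g[:,1])-.061)
    Q=lambda X,s:1e3*np.median(q[X&(s*q[:,1]>.02)][:,1])
    X=(abs(q[:,0])<.02); b=q[(abs(q[:,1])<.02)&(q[:,0]<-.03)]
    return dict(cut=1e3*np.array(u),sum=5e2*sum(u),sides=(Q(X,1),Q(X,-1)),back=1e3*np.median(b[:,0])+42)
E
python3 - <<'E'
from h import *
for f,t in(('w4',(.49915,-.32822,.1601)),('w5',(.49966,-.32966,.1210))):
    for dz in(.004,.002,-.008): print('held',f,dz,corners(f,t[2]+dz,np.array(t[:2]),-22.03))
    print('stack',f,corners(f,.024,np.array([.4252,-.2961]),-21.95))
print(corners('w2',.016,np.array([.5498,.3158]),-61.5,'plate'))
E
```

```text
held w4 0.004 {'cut': array([-1.18685251, -1.5028144 ]), 'sum': np.float64(-1.3448334554891535), 'sides': (np.float64(29.474528977199952), np.float64(-29.26584391692801)), 'back': np.float64(-1.7375290864068447)}
held w4 0.002 {'cut': array([0.87801092, 0.61609061]), 'sum': np.float64(0.747050767803896), 'sides': (np.float64(29.93943135286373), np.float64(-29.724605650140933)), 'back': np.float64(-1.3793617193931595)}
held w4 -0.008 {'cut': array([6.94662955, 6.50816974]), 'sum': np.float64(6.727399642286441), 'sides': (np.float64(32.25806564622804), np.float64(-32.00523590310827)), 'back': np.float64(0.4112080676747851)}
stack w4 {'cut': array([-0.20162363,  0.09958744]), 'sum': np.float64(-0.051018096251548295), 'sides': (np.float64(30.151861136418074), np.float64(-30.138726978395674)), 'back': np.float64(-0.08173948219437221)}
held w5 0.004 {'cut': array([-1.04183023, -1.32891384]), 'sum': np.float64(-1.1853720331936046), 'sides': (np.float64(29.500367121863693), np.float64(-29.272239835227968)), 'back': np.float64(-1.734804767866848)}
held w5 0.002 {'cut': array([1.03749913, 0.79262742]), 'sum': np.float64(0.9150632734793995), 'sides': (np.float64(29.958402478872983), np.float64(-29.735762352587876)), 'back': np.float64(-1.3719678293201412)}
held w5 -0.008 {'cut': array([7.00325206, 6.67769958]), 'sum': np.float64(6.840475822900053), 'sides': (np.float64(32.26565325473257), np.float64(-32.0345516246322)), 'back': np.float64(0.44084462110892275)}
stack w5 {'cut': array([-0.15441256, -0.06460137]), 'sum': np.float64(-0.10950696886801933), 'sides': (np.float64(30.05651212995518), np.float64(-30.102245151450415)), 'back': np.float64(-0.17257973286036332)}
{'cut': array([-0.1473343 , -0.15522619]), 'sum': np.float64(-0.15128024296019033), 'sides': (np.float64(29.579504736556096), np.float64(-29.666181310115668)), 'back': np.float64(0.16428613061655284)}
```

The independent estimates put the plate within about 1 mm of the tool centre along its length, and closer across it. That is inside the play, so I'll aim at the middle of them. I'll move over the stack, then down to 8 mm above the rim, and check the pose.

>>> {"op": "jog_arm", "data": {"deltas": [0,0,0,-15,7,0,0.5,0,0,0,-40,18,0,0.5,0,0,0,-65,29,0,0.5,0,0,0,-73.7,33.1,0,0.5,0,0,0,-73.7,33.1,-15,0.5,0,0,0,-73.7,33.1,-40,0.5,0,0,0,-73.7,33.1,-60,0.5,0,0,0,-73.7,33.1,-72,0.5,0,0,0,-73.7,33.1,-74,0.5,0,0,0,-73.7,33.1,-74,0.5,0,0,0,-73.7,33.1,-74,0.5,0,0,0,-73.7,33.1,-74,0.5]}}

```text
clock: 9.45
position: [0.4261, -0.2972, 0.0473]
ee_rot: [0.001, 0.192, 0.981, -0.001]
contact_force: [0.0, 0.0, -0.1]
width: 0.059
gripper_force: 32.6
```

```bash
python3 - <<'E'
from h import *
for i in range(3):
    s=manip.get_state();print(tool(s),np.round(s['contact_force'],1),s['clock']); T=imaging.calibration('wrist')['cam_to_world'][:3,3]; print(T); grab('wrist','w6')
for z in(.050,.048): print(edges('w6',z,np.array([.4251,-.2961]),-22), corners('w6',z,np.array([.4251,-.2961]),-22))
E
```

```text
(array([ 0.42613732, -0.2971746 ,  0.04725552]), np.float64(157.91036323304746)) [ 0.   0.  -0.1] 9.45
[ 0.36425832 -0.27191001  0.17774283]
(array([ 0.42601482, -0.29701892,  0.047149  ]), np.float64(157.91387467669296)) [0.7 0.  0.6] 9.5
[ 0.36414888 -0.27181992  0.17766817]
(array([ 0.42587231, -0.29693219,  0.04703578]), np.float64(157.9142498432548)) [-0.1  0.7 -0.6] 9.55
[ 0.36404841 -0.27173702  0.17756721]
(array([ 0.41884861, -0.29402466]), np.float64(-22.011648804234937), np.float64(59.83345212942046)) {'cut': array([0.61005723, 1.29733439]), 'sum': np.float64(0.9536958113011001), 'sides': (np.float64(29.254378796361493), np.float64(-30.00448427877221)), 'back': np.float64(-6.576457801760121)}
(array([ 0.41909585, -0.29413098]), np.float64(-22.037230124846772), np.float64(60.86017873987117)) {'cut': array([2.67563878, 3.3854695 ]), 'sum': np.float64(3.0305541429374236), 'sides': (np.float64(29.714413791192836), np.float64(-30.467734910817637)), 'back': np.float64(-6.307483916678152)}
```

The arm is still settling by about 0.1 mm per period, so I'll give it a few rows and read again.

>>> {"op": "jog_arm", "data": {"deltas": [0,0,0,0,0,0,0.5,0,0,0,0,0,0,0.5,0,0,0,0,0,0,0.5,0,0,0,0,0,0,0.5,0,0,0,0,0,0,0.5]}}

```text
clock: 10.1
position: [0.4254, -0.2966, 0.0463]
ee_rot: [-0.0, 0.192, 0.981, 0.0]
contact_force: [-0.4, -0.3, -0.8]
width: 0.0591
gripper_force: 32.6
```

>>> {"op": "jog_arm", "data": {"deltas": [0,0,0,-0.2,0.4,-3,0.5,0,0,0,-0.2,0.4,-6,0.5,0,0,0,-0.2,0.4,-8,0.5,0,0,0,-0.2,0.4,-9,0.5,0,0,0,-0.2,0.4,-9,0.5,0,0,0,-0.2,0.4,-9,0.5,0,0,0,-0.2,0.4,-9,0.5]}}

```text
clock: 10.8
position: [0.4253, -0.2962, 0.0374]
ee_rot: [0.0, 0.192, 0.981, 0.0]
contact_force: [0.7, 0.4, -0.0]
width: 0.0592
gripper_force: 32.6
```

>>> {"op": "jog_arm", "data": {"deltas": [0,0,0,0,0,-0.7,0.5,0,0,0,0,0,-1.4,0.5,0,0,0,0,0,-2,0.5,0,0,0,0,0,-2,0.5,0,0,0,0,0,-2,0.5]}}

```text
clock: 11.3
position: [0.4253, -0.2962, 0.0353]
ee_rot: [0.0, 0.192, 0.981, 0.0]
contact_force: [0.1, 0.2, -0.4]
width: 0.0588
gripper_force: 32.6
```

At underside height of about 0.027, below the rim top at 0.029, there is no force, so the rim is inside the hollow. I'll continue down.

>>> {"op": "jog_arm", "data": {"deltas": [0,0,0,0,0,-0.7,0.5,0,0,0,0,0,-1.4,0.5,0,0,0,0,0,-1.8,0.5,0,0,0,0,0,-1.8,0.5,0,0,0,0,0,-1.8,0.5]}}

```text
clock: 11.8
position: [0.4252, -0.2962, 0.0335]
ee_rot: [-0.0, 0.192, 0.981, 0.0]
contact_force: [-0.9, -0.1, 0.3]
width: 0.0592
gripper_force: 32.6
```

>>> {"op": "jog_arm", "data": {"deltas": [0,0,0,0,0,-0.5,0.5,0,0,0,0,0,-0.8,0.5,0,0,0,0,0,-0.8,0.5,0,0,0,0,0,-0.8,0.5]}}

```text
clock: 12.2
position: [0.4253, -0.2962, 0.0327]
ee_rot: [-0.0, 0.192, 0.981, 0.0]
contact_force: [0.4, -1.1, 0.3]
width: 0.0592
gripper_force: 32.6
```

>>> {"op": "jog_arm", "data": {"deltas": [0,0,0,0,0,-0.4,0.5,0,0,0,0,0,-0.7,0.5,0,0,0,0,0,-0.7,0.5,0,0,0,0,0,-0.7,0.5]}}

```text
clock: 12.6
position: [0.4253, -0.2962, 0.0326]
ee_rot: [0.0, 0.192, 0.981, -0.0]
contact_force: [-0.5, 1.6, 5.5]
width: 0.0591
gripper_force: 33.2
```

Contact of 5.5 N came exactly at the seated height of 0.0326. I'll open, rise straight up, then back off along the plate's length so the wrist camera sees the stack as it did in w4.

>>> {"op": "jog_arm", "data": {"deltas": [0,0,0,0,0,0,0.72,0,0,0,0,0,0,0.75,0,0,0,0,0,0,0.8,0,0,0,0,0,0,0.85,0,0,0,0,0,0,0.88,0,0,0,0,0,0,0.88,0,0,0,0,0,10,0.88,0,0,0,0,0,30,0.88,0,0,0,0,0,60,0.9,0,0,0,0,0,90,1,0,0,0,0,0,115,1,0,0,0,0,0,128,1,0,0,0,0,0,128,1,0,0,0,0,0,128,1,0,0,0,0,0,128,1]}}

```text
clock: 14.1
position: [0.4246, -0.2956, 0.1591]
ee_rot: [-0.001, 0.192, 0.981, 0.001]
contact_force: [-0.3, -0.4, -0.2]
width: 0.0852
gripper_force: 0.0
```

```bash
python3 - <<'E'
from h import *
s=manip.get_state();print(tool(s),s['clock']); grab('wrist','w7'); grab('side','s7')
for z in(.032,.036): print(z,pose('w7','stack',z,(.4252,-.2961),-22))
i=cv2.imread('pics/w7.png')[120:300,190:380];j=cv2.imread('pics/s7.png')[130:190,285:350]
cv2.imwrite('pics/c7.png',np.hstack([cv2.resize(i,(400,380)),cv2.resize(j,(400,380),interpolation=2)]))
E
```

```text
(array([ 0.42462   , -0.29564012,  0.15913266]), np.float64(157.909597643707)) 14.1
0.032 (array([ 0.42724166, -0.29691851]), np.float64(-22.094386528628814), {'width': np.float64(61.16278291969919), 'length': np.float64(88.76944762349756), 'sl': array([-0.01,  0.01, -0.04])})
0.036 (array([ 0.4256446 , -0.29626715]), np.float64(-22.096447140125747), {'width': np.float64(60.21678351998611), 'length': np.float64(87.39452664766625), 'sl': array([-0.02,  0.02, -0.04])})
```

View pics/c7.png

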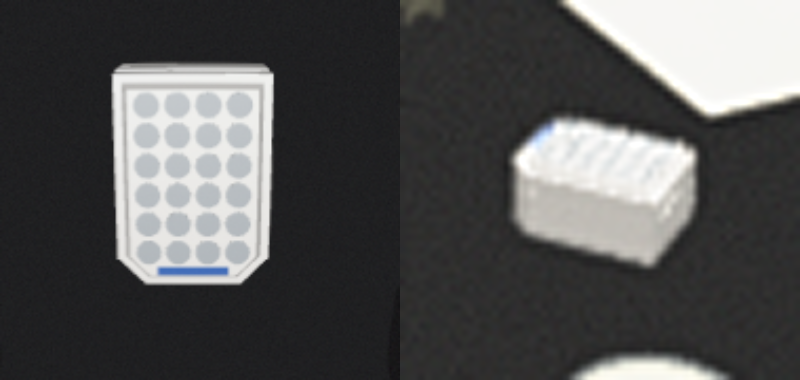

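The plate is square on the stack, with cut corners over cut corners, and flush in the side view. Its ledge width is 60.2 mm at z = 0.036, so it is home; centre (0.4256, -0.2963), yaw -22.1°. Now the lid.

>>> {"op": "jog_arm", "data": {"deltas": [0,0,4,20,9,-2,1,0,0,10,55,24,-7,1,0,0,16,95,41,-12,1,0,0,21,135,58,-17,1,0,0,24,175,75,-22,1,0,0,26,205,88,-25,1,0,0,26,220,94,-27,1,0,0,26,220,94,-27,1,0,0,26,220,94,-27,1,0,0,26,220,94,-27,1,0,0,26,220,94,-27,1]}}

```text
clock: 15.3
position: [0.6439, -0.2031, 0.1335]
ee_rot: [-0.0, -0.033, 0.999, -0.0]
contact_force: [-0.2, 0.7, 0.9]
width: 0.0855
gripper_force: 0.0
```

```bash
python3 - <<'E'
from h import *
s=manip.get_state();print(tool(s),s['clock']); grab('wrist','w8')
im=cv2.imread('pics/w8.png');print(cv2.cvtColor(im,cv2.COLOR_BGR2HSV)[200,235:262:2].tolist())
for z in(.005,.009): print(z,pose('w8','lid',z,(.645,-.202),4))
E
```

```text
(array([ 0.64393028, -0.20313803,  0.13353915]), np.float64(-176.18629860816483)) 15.3
[[120, 10, 98], [113, 11, 97], [105, 10, 99], [120, 10, 99], [120, 10, 99], [113, 10, 98], [120, 10, 99], [0, 0, 255], [0, 0, 255], [0, 0, 255], [0, 0, 255], [0, 0, 255], [0, 0, 255], [0, 0, 255]]Traceback (most recent call last):
  File "<stdin>", line 4, in <module>
  File "h.py", line 33, in pose
    k=min(ks,key=lambda k:np.linalg.norm(P(k).mean(0)-guess)); p=P(k)
ValueError: min() iterable argument is empty
```

View pics/w8.png

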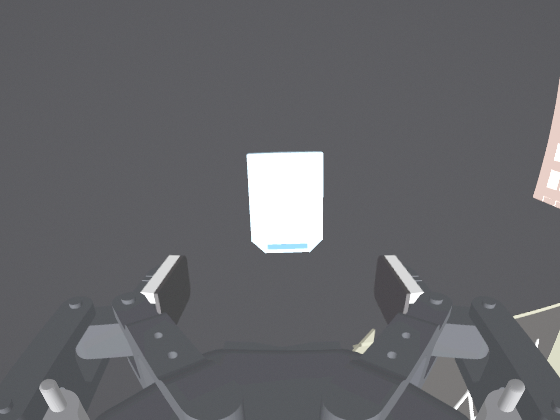

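The lid is overexposed to white, at (248,153) to (323,252), with its cut end down. I'll mask by brightness and take a lower second view for the height.

>>> {"op": "jog_arm", "data": {"deltas": [0,0,0,0,0,-15,1,0,0,0,0,0,-30,1,0,0,0,0,0,-35,1,0,0,0,0,0,-35,1,0,0,0,0,0,-35,1,0,0,0,0,0,-35,1]}}

```text
clock: 15.95
position: [0.6457, -0.2025, 0.099]
ee_rot: [0.001, -0.034, 0.999, -0.0]
contact_force: [0.8, 0.6, 0.0]
width: 0.0854
gripper_force: 0.0
```

```bash
sed -i "s/else: m=(H>80).*/else: m=(V>175)|((H>85)\&(H<125)\&(S>40)\&(V>120))/" h.py; python3 - <<'E'
from h import *
s=manip.get_state();print(tool(s),s['clock']); grab('wrist','w9')
for z in(.005,.009,.013):
  for f in('w8','w9'):
    c,a,d=pose(f,'lid',z,(.645,-.202),4);print(z,f,c.round(5),a,d)
E
```

```text
(array([ 0.64574032, -0.2025352 ,  0.09900365]), np.float64(-176.09643480823382)) 15.95
0.005 w8 [ 0.64578 -0.19948] 5.10043109527525 {'width': np.float64(61.176876090857924), 'length': np.float64(86.40996288968059), 'sl': array([-0.36,  0.36, -0.12])}
0.005 w9 [ 0.6462  -0.19934] 5.6500770878286275 {'width': np.float64(61.53104876033538), 'length': np.float64(86.77865382845434), 'sl': array([ 0.25, -0.25,  0.38])}
0.009 w8 [ 0.64408 -0.19966] 5.113325666981688 {'width': np.float64(60.23788087022169), 'length': np.float64(85.0712169879193), 'sl': array([-0.36,  0.36, -0.12])}
0.009 w9 [ 0.64426 -0.19954] 5.637706895801738 {'width': np.float64(60.42581174325745), 'length': np.float64(85.23223101499423), 'sl': array([ 0.26, -0.26,  0.36])}
0.013 w8 [ 0.64238 -0.19985] 5.130200121269187 {'width': np.float64(59.30161803994448), 'length': np.float64(83.73263006835174), 'sl': array([-0.36,  0.36, -0.11])}
0.013 w9 [ 0.64232 -0.19975] 5.6235791811925555 {'width': np.float64(59.32050990792114), 'length': np.float64(83.68577454872015), 'sl': array([ 0.26, -0.26,  0.33])}
```

The two lid views agree at z ≈ 0.009–0.011 (60.3 mm wide), so the lid lies flat on the bench at (0.6442, -0.1996) with yaw about 5.4°. I'll descend over it.

>>> {"op": "jog_arm", "data": {"deltas": [0,0,1.4,-0.7,2.1,-10,0.88,0,0,1.4,-0.7,2.1,-30,0.88,0,0,1.4,-0.7,2.1,-50,0.88,0,0,1.4,-0.7,2.1,-68,0.88,0,0,1.4,-0.7,2.1,-80,0.88,0,0,1.4,-0.7,2.1,-85,0.88,0,0,1.4,-0.7,2.1,-87,0.88,0,0,1.4,-0.7,2.1,-87,0.88,0,0,1.4,-0.7,2.1,-87,0.88,0,0,1.4,-0.7,2.1,-87,0.88,0,0,1.4,-0.7,2.1,-87,0.88,0,0,1.4,-0.7,2.1,-87,0.88,0,0,1.4,-0.7,2.1,-87,0.88]}}

```text
clock: 17.3
position: [0.6446, -0.2001, 0.0112]
ee_rot: [0.0, -0.046, 0.999, -0.0]
contact_force: [-0.5, 0.0, -0.7]
width: 0.075
gripper_force: 0.0
```

>>> {"op": "jog_arm", "data": {"deltas": [0,0,0,-0.4,0.5,-0.5,0.88,0,0,0,-0.4,0.5,-0.5,0.8,0,0,0,-0.4,0.5,-0.5,0.72,0,0,0,-0.4,0.5,-0.5,0.6,0,0,0,-0.4,0.5,-0.5,0.5,0,0,0,-0.4,0.5,-0.5,0.5,0,0,0,-0.4,0.5,-0.5,0.5,0,0,0,-0.4,0.5,-0.5,0.5], "grip_force": 25}}

```text
clock: 18.1
position: [0.6443, -0.1996, 0.0107]
ee_rot: [0.0, -0.046, 0.999, -0.0]
contact_force: [-1.2, 0.1, 2.8]
width: 0.059
gripper_force: 27.2
```

The lid is gripped at 59.0 mm, with the tool at the measured lid centre. Lift and carry it above the stack.

>>> {"op": "jog_arm", "data": {"deltas": [0,0,0,0,0,4,0.5,0,0,0,0,0,15,0.5,0,0,0,0,0,35,0.5,0,0,0,0,0,60,0.5,0,0,0,0,0,85,0.5,0,0,-2,-15,-7,97,0.5,0,0,-6,-40,-18,100,0.5,0,0,-10,-75,-33,100,0.5,0,0,-14,-110,-49,100,0.5,0,0,-19,-145,-64,100,0.5,0,0,-23,-180,-80,100,0.5,0,0,-26,-205,-91,100,0.5,0,0,-27.4,-218.5,-96.8,100,0.5,0,0,-27.4,-218.5,-96.8,90,0.5,0,0,-27.4,-218.5,-96.8,75,0.5,0,0,-27.4,-218.5,-96.8,60,0.5,0,0,-27.4,-218.5,-96.8,52,0.5,0,0,-27.4,-218.5,-96.8,50,0.5,0,0,-27.4,-218.5,-96.8,50,0.5,0,0,-27.4,-218.5,-96.8,50,0.5]}}

```text
clock: 20.1
position: [0.4263, -0.2966, 0.0609]
ee_rot: [0.0, 0.191, 0.982, -0.0]
contact_force: [-0.8, 0.0, -0.6]
width: 0.059
gripper_force: 27.0
```

>>> {"op": "jog_arm", "data": {"deltas": [0,0,0,0,0,0,0.5,0,0,0,0,0,0,0.5,0,0,0,0,0,0,0.5,0,0,0,0,0,0,0.5,0,0,0,0,0,0,0.5,0,0,0,0,0,0,0.5]}}

```text
clock: 20.7
position: [0.4256, -0.2964, 0.0605]
ee_rot: [0.0, 0.192, 0.981, 0.0]
contact_force: [-0.3, -0.1, -0.5]
width: 0.0592
gripper_force: 27.0
```

```bash
python3 - <<'E'
from h import *
s=manip.get_state();t=tool(s);print(t,s['clock']); grab('wrist','w10')
im=cv2.imread('pics/w10.png');cv2.imwrite('pics/c10.png',cv2.resize(im[140:400,150:420],(540,520)))
E
```

```text
(array([ 0.42564805, -0.29639368,  0.06054727]), np.float64(157.9116847796249)) 20.7
```

View pics/c10.png

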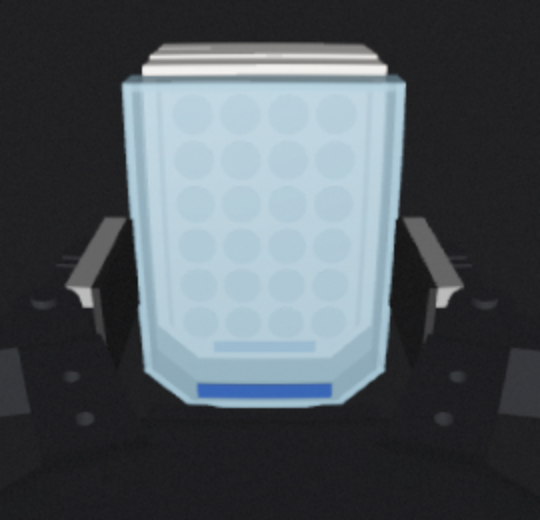

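The translucent lid hangs symmetric and square over the plate, cut ends the same way, and the tool is at the target. Lower it.

>>> {"op": "jog_arm", "data": {"deltas": [0,0,0,0,0,-3,0.5,0,0,0,0,0,-6,0.5,0,0,0,0,0,-8,0.5,0,0,0,0,0,-9,0.5,0,0,0,0,0,-9,0.5,0,0,0,0,0,-9,0.5,0,0,0,0,0,-9.7,0.5,0,0,0,0,0,-10.4,0.5,0,0,0,0,0,-11,0.5,0,0,0,0,0,-11,0.5,0,0,0,0,0,-11,0.5]}}

```text
clock: 21.85
position: [0.4256, -0.2964, 0.0495]
ee_rot: [0.0, 0.192, 0.981, 0.0]
contact_force: [-0.2, 0.1, -0.3]
width: 0.0589
gripper_force: 27.0
```

>>> {"op": "jog_arm", "data": {"deltas": [0,0,0,0,0,-0.7,0.5,0,0,0,0,0,-1.4,0.5,0,0,0,0,0,-2,0.5,0,0,0,0,0,-2,0.5,0,0,0,0,0,-2,0.5]}}

```text
clock: 22.35
position: [0.4257, -0.2964, 0.0475]
ee_rot: [-0.0, 0.192, 0.981, 0.0]
contact_force: [0.3, 0.9, -0.1]
width: 0.0588
gripper_force: 27.0
```

>>> {"op": "jog_arm", "data": {"deltas": [0,0,0,0,0,-0.5,0.5,0,0,0,0,0,-0.8,0.5,0,0,0,0,0,-0.8,0.5,0,0,0,0,0,-0.8,0.5]}}

```text
clock: 22.75
position: [0.4257, -0.2964, 0.0468]
ee_rot: [0.0, 0.192, 0.981, 0.0]
contact_force: [0.3, 0.1, 0.3]
width: 0.059
gripper_force: 27.0
```

>>> {"op": "jog_arm", "data": {"deltas": [0,0,0,0,0,-0.3,0.5,0,0,0,0,0,-0.5,0.5,0,0,0,0,0,-0.5,0.5,0,0,0,0,0,-0.5,0.5]}}

```text
clock: 23.15
position: [0.4257, -0.2964, 0.0467]
ee_rot: [0.0, 0.192, 0.981, -0.0]
contact_force: [-0.7, 0.7, 5.5]
width: 0.059
gripper_force: 27.5
```

Contact of 5.5 N came at the expected seated height of 0.0467. Open, rise and check.

>>> {"op": "jog_arm", "data": {"deltas": [0,0,0,0,0,0,0.72,0,0,0,0,0,0,0.75,0,0,0,0,0,0,0.8,0,0,0,0,0,0,0.85,0,0,0,0,0,0,0.88,0,0,0,0,0,0,0.88,0,0,0,0,0,10,0.88,0,0,0,0,0,30,0.88,0,0,0,0,0,60,0.9,0,0,0,0,0,90,1,0,0,0,0,0,110,1,0,0,0,0,0,116,1,0,0,0,0,0,116,1,0,0,0,0,0,116,1,0,0,0,0,0,116,1]}}

```text
clock: 24.65
position: [0.425, -0.2957, 0.1609]
ee_rot: [-0.001, 0.192, 0.981, 0.001]
contact_force: [-0.4, 0.4, -1.4]
width: 0.0856
gripper_force: 0.0
```

```bash
python3 - <<'E'
from h import *
s=manip.get_state();print(tool(s),s['clock']); grab('wrist','w11'); grab('side','s11'); grab('top','t11')
i=cv2.imread('pics/w11.png')[110:300,190:380];j=cv2.imread('pics/s11.png')[120:190,280:350]
cv2.imwrite('pics/c11.png',np.hstack([cv2.resize(i,(400,400)),cv2.resize(j,(400,400),interpolation=2)]))
d=cv2.absdiff(cv2.imread('pics/t11.png'),cv2.imread('pics/top0.png')).max(2)
print('top change in basket -y half, petri:',(d[180:250,205:245]>40).sum(),(d[245:282,300:335]>40).sum(), 'basket wall',(d[155:262,125:150]>40).sum())
E
```

```text
(array([ 0.42495075, -0.2957452 ,  0.16090391]), np.float64(157.91090029384804)) 24.65
top change in basket -y half, petri: 0 0 basket wall 0
```

View pics/c11.png

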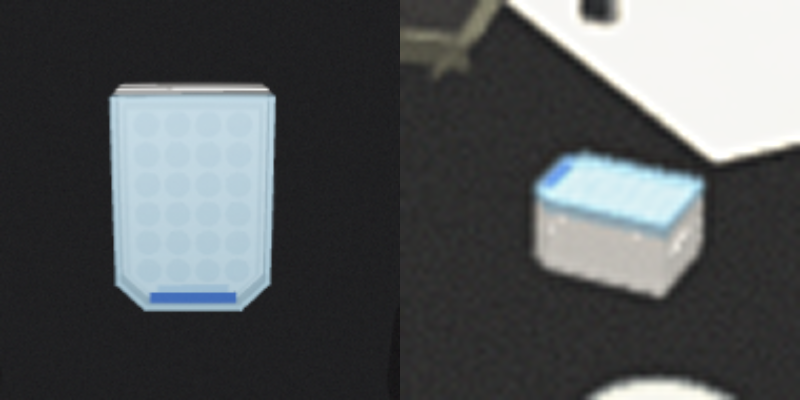

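The lid sits square and level on the stack, with cut corners matched and its lower edge flush on the plate's ledge. The top view shows no change at the basket, its contents or the petri dish. Handing in.

```bash
python3 -c "from rig import manip; print(manip.sign_off())"
```

```text
the job is handed in; nothing more can be done
None
```

The plate is on the stack and the lid is on the plate, both set down at their expected seated heights with cut corners matched; the top view showed no change at the basket, its other contents or the petri dish, and I handed the job in at about 25 s.

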